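# Fit the counter sign into the display rail's hidden hole

### The arm

A 6-joint arm with a two-finger parallel gripper is mounted at the origin on the work surface. World frame = base frame: x ahead of the robot, y to its left, z up, the work surface at z = 0. Lengths are in m, angles in degrees, forces in N, time in s.
With the tool pointing down it reaches from about 0.25 to 0.725 m from the base axis. Payload 9.7 kg.
Tool frame: the origin (TCP) lies on the centre line of the jaws, within the pads' length; the fingertips stand 17 mm ahead of it and the grasp point (between the pads) lies 2 mm behind it (bot.nose_length is the distance from the TCP to the fingertips, in m); x points along the fingers, y is the direction in which the jaws open and shut, and the axes are right-handed (so a half turn about x gives the same grasp; the last joint's range is limited). The gripper opens to 85 mm and grips with 20 to 120 N. Pads are 22 mm wide; open, the fingers measure 114 mm over their backs; the gripper's body (76 mm by 85 mm) begins 54 mm behind the grasp point. The pads swing forward as they close: fully open they stand 13 mm farther back than shut.
Start: joints at [70.531, 4.979, 10.078, 95.1, 0, 90], TCP at [0.183, 0.519, 0.248] pointing down, gripper open.
Joint ranges: [-179.16, 179.16], [-48.56, 103.87], [-65.8, 70.77], [-126.05, 130.52], [-82.76, 87.17], [-180, 180]. Speed limits (degrees/s): [127.2, 127.2, 147.25, 180, 180, 180].

### API

Orientations are given as [roll, pitch, yaw] about the fixed x, y, z axes, in that order (R = Rz(yaw) Ry(pitch) Rx(roll)).
In Python, from workcell import bot, viewer, ticket gives the robot as it stands.
- The arm moves only by the tool jog_arm, never from a script. Its argument "deltas" is a list of rows, each an object of numbers: "fingers": the opening, from 0 (shut) to 1 (fully open); "x", "y", "z": the shift along the world's x, y, z in mm; "twist": the turn about the world's z in degrees. A call has 1 to 10 rows; each row is the pose to reach, as a shift and turn from the pose measured when the call began; what a row does not reach only later rows make up. A row lasts 1/10 s, in which the tool goes at most 50 mm and 8.59 degrees, less where a joint would pass 70% of its speed; a pose out of reach is approached as far as the arm can. A call with a gripper value outside its range is refused whole. The fingers move at their own pace and stop on an object; "grip_force" is the grip in N (left out, the last holds). Time passes only in rows, so rows that repeat a pose let the fingers close. It gives the time, the measured TCP pose, the force and the opening at its end, in the units of the state.
- bot.get_obs(): the state, without advancing time (a new reading comes with each control period).
- viewer.camera(name): name is "side" or "top" or "wrist"; returns a dict with "image" (480x640x3 uint8, red, green, blue), "fovy" (degrees; the focal length in pixels is half the picture's height over the tangent of half this angle, whatever the lens; pixels are square), "cx", "cy" (the principal point, pixels), "D" ([k1, k2, p1, p2, k3] as OpenCV has them; the pictures are not rectified), "world_to_cam" (4x4, takes a point from world to camera coordinates); the wrist camera has in their place "tool_from_camera" (4x4, takes a point from camera to tool coordinates, whose origin is the TCP and whose axes are the tool frame's). Camera axes: x right, y down, z forward; pixel columns grow to the right and rows downward; lengths in m; the calibration is good to about 2 mm. A picture is of the moment at which its call begins: read the wrist's pose just before it. There is no depth.
- ticket.job_done(): hands the job in, once; it reports no verdict.
The state is a dict: "time": time; "q": joint angles; "qd": joint speeds; "joint_efforts": joint torques, N m; "ee_pos": TCP position; "tcp_rot": TCP orientation; "wrist_force": force on the tool from outside, world axes, zero at the start; "torque": the same for the moment, N m; "opening": finger opening in m.
Only numpy, scipy, OpenCV 4.12 (cv2) and the standard library are available. Lean on these libraries where they do the work, as an engineer would, in place of code of your own. Each camera call takes 0.05 s, during which the arm holds its last target.

### The job

Lift the small blank counter sign out of its wooden parking block and fit it to the dark display rail: let its sprung foot pin slide lightly across the plate between the two end blocks until it drops into the plate's one unmarked hole, then press the sign down until its round collar sits flush on the plate. Never press hard on the pin, leave the jar, box, tin and bowl alone, and let go of the sign standing upright.

Things in the scene. Friction and masses are not known exactly. Their poses are not given: they have to be found in the camera images.
- sign_header (a point): Centre of the sign's aluminium header bar, the part to hold: 18 mm thick (its x), 76 mm long (y), 26 mm high (z, up); grip it from above across its thickness. Below it a blank white panel 70 mm wide, 4 mm thick, with a steel rib 10 by 14 mm, runs down to a round collar. The whole sign weighs 0.18 to 0.32 kg.
- sign_collar (a point): Middle of the flat underside of the sign's round steel collar, 61 mm below the header's centre; the collar is 40 mm across and 8 mm high. Axes as the header's. The foot pin stands out below it.
- pin: Sprung steel pin under the collar, 10 mm thick, 14 mm long; the last 2.5 mm taper to a 5.6 mm flat tip. Origin on its axis 14 mm above the tip, z up (at the collar's underside when sprung out). It pushes in 9 mm: 2 N starts it, 5 N at 9 mm, then a rigid stop with 5 mm still out. More than 25 N on it, down or sideways, damages it.
- rail: Fixed rail: a flat level dark steel plate, 60 mm wide (x), top 24 mm above the counter, along y between two end blocks (70 x 85 mm, 40 mm high). Origin mid-rail at counter height, z up. Plate bare for y -100 to 100 mm. Its one hole, 12.5 mm wide, 19 mm deep (pin does not bottom), square-edged, is on the middle line x = 0 at an unknown y, -40 to 40 mm.
- block: Wooden parking block fixed on the counter, 90 by 90 mm and 30 mm high, origin under its centre at counter height. The sign stands in its middle, collar resting on the block's top and the pin hanging free in a loose hole 22 mm in diameter and 22 mm deep. The sign's yaw is not tied to the block's.
- jar: Bystander: amber jar, 68 mm across, 100 mm high, origin at the centre of its underside.
- sweet_box: Bystander: cardboard box 70 by 120 mm (x, y), 50 mm high, origin at the centre of its underside.
- tin: Bystander: tin 60 mm across, 80 mm high, origin at the centre of its underside.
- bowl: Bystander: white bowl 100 mm across, 45 mm high, origin at the centre of its underside.
Mind the look-alikes: they are no part of the job. Leave any turquoise look-alike of the part that bears sign_header alone.

How it is judged (in metres and radians):
On the way, in this order (a step that is already met when the one before it is completed fails the run):
1. the sign is lifted clear of its parking block (z of sign_header in the frame of block above 0.112 m), for 0.1 s.
2. the pin's tip is put down on the plate of the rail (collar still 5 mm or more above it) and bears on it lightly (contact force between pin and anything else above 0.5 N and z of sign_header in the frame of rail between 0.09 and 0.101 m and y of sign_header in the frame of rail between -0.1 and 0.1 m and x of sign_header in the frame of rail between -0.03 and 0.03 m), for 0.1 s.
At the end, for the whole second after the job is handed in: The sign stands free in the rail's plate: collar flush on the plate (header centre 85 mm above the counter, within 2.5 mm), pin in the hole (header within 5 mm of the plate's middle line and 60 mm of its middle), upright within 0.06 rad, and still (z of sign_header in the frame of rail between 0.0825 and 0.0875 m and x of sign_header in the frame of rail between -0.005 and 0.005 m and y of sign_header in the frame of rail between -0.06 and 0.06 m and angle between sign_header's own z axis and vertical below 0.06 rad and linear speed of pin below 0.01 m/s and angular speed of pin below 0.1 rad/s); the robot touches nothing.
It fails at once if the pin is pressed or wedged with more than 25 N (contact force between pin and anything else above 25 N).
It fails at once if a bystander is moved more than 15 mm (distance of any of jar, sweet_box, tin, bowl from where it was at the start of the episode above 0.015 m).
It also fails if it takes over 64 s, if anything falls off the work surface, if the arm or the gripper's body presses on something with over 40 N, if the wrist force passes 120 N, or if a joint passes its speed limit or range.

## Working session

There is one attempt and no reset: what is moved stays moved. The work goes in short steps, Python scripts to look and compute and a tool call to move; the robot and the scene stay as the last step left them, time stands still between calls to the robot, and variables do not carry over. Pictures are saved under pics/ and viewed, and the job is handed in when it is done.

Besides the shell and the picture viewer there is one more tool, called after "Emit:" as name(argument=value, ...), one argument or row to a line, values as JSON. jog_arm: Moves the arm, as the interface text tells. Its arguments: {"type":"object","properties":{"deltas":{"type":"array"},"grip_force":{"type":"number"}},"required":["deltas"]}

```bash
mkdir -p pics; cat > h.py <<'E'
import numpy as np,cv2,pickle,sys
from workcell import bot,viewer,ticket
def snap(name,tag):
    o=bot.get_obs(); c=viewer.camera(name)
    cv2.imwrite(f'pics/{tag}.png',c['image'][:,:,::-1])
    pickle.dump((o,c),open(f'{tag}.pkl','wb')); return o,c
def load(tag): return pickle.load(open(f'{tag}.pkl','rb'))
def K(c):
    f=240/np.tan(np.radians(c['fovy'])/2); return np.array([[f,0,c['cx']],[0,f,c['cy']],[0,0,1]])
def W2C(o,c):
    if 'world_to_cam' in c: return np.array(c['world_to_cam'])
    from scipy.spatial.transform import Rotation as R
    T=np.eye(4);T[:3,:3]=R.from_euler('xyz',o['tcp_rot'],degrees=True).as_matrix();T[:3,3]=o['ee_pos']
    return np.linalg.inv(T@np.array(c['tool_from_camera']))
def pix(oc,P):
    o,c=oc;M=W2C(o,c);P=np.atleast_2d(np.array(P,float))
    return cv2.projectPoints(P,cv2.Rodrigues(M[:3,:3])[0],M[:3,3],K(c),np.array(c['D'],float))[0][:,0]
def onz(oc,uv,z):
    o,c=oc;M=W2C(o,c)
    n=cv2.undistortPoints(np.array(uv,float).reshape(-1,1,2),K(c),np.array(c['D'],float))[:,0]
    d=np.c_[n,np.ones(len(n))]@M[:3,:3]; C=-M[:3,:3].T@M[:3,3]
    return C+d*((z-C[2])/d[:,2])[:,None]
def crop(tag,x0,y0,x1,y1,s,out):
    im=cv2.imread(f'pics/{tag}.png')[y0:y1,x0:x1]
    cv2.imwrite(f'pics/{out}.png',cv2.resize(im,None,fx=s,fy=s,interpolation=cv2.INTER_CUBIC))
E
python3 - <<'E'
from h import *
for n in ['top','side','wrist']:
    o,c=snap(n,n+'0')
print(o); 
for n in ['top','side']:
    o,c=load(n+'0'); M=W2C(o,c); print(n,c['fovy'],c['D'],-M[:3,:3].T@M[:3,3])
print(bot.nose_length)
E
```

```text
{'time': 0.1, 'q': array([ 7.05302809e+01,  5.00771567e+00,  1.00403346e+01,  9.51001939e+01,
       -2.13800796e-04,  9.00001617e+01]), 'qd': array([ 0.03276348,  0.03962422,  0.14598592, -0.08677111,  0.03350588,
       -0.11128002]), 'joint_efforts': array([-2.82900337e-04, -5.21562624e+01,  4.65655196e+01,  1.60805433e-02,
        3.49333823e-05, -1.79349058e-05]), 'ee_pos': array([0.18325983, 0.51837729, 0.2476682 ]), 'tcp_rot': array([ -89.81856061,   89.93242467, -109.28844133]), 'wrist_force': array([-0.36760517, -0.26597162, -0.10801151]), 'torque': array([ 0.02166069, -0.0234957 , -0.01805921]), 'opening': 0.08536954778871224}
top 45.70486226457904 [-0.08709807  0.          0.          0.          0.        ] [0.35992238 0.01397234 1.35714818]
side 48.45055135319193 [-0.09863401  0.          0.          0.          0.        ] [ 0.35427242 -0.60432883  0.8266274 ]
0.017
```

View pics/top0.png

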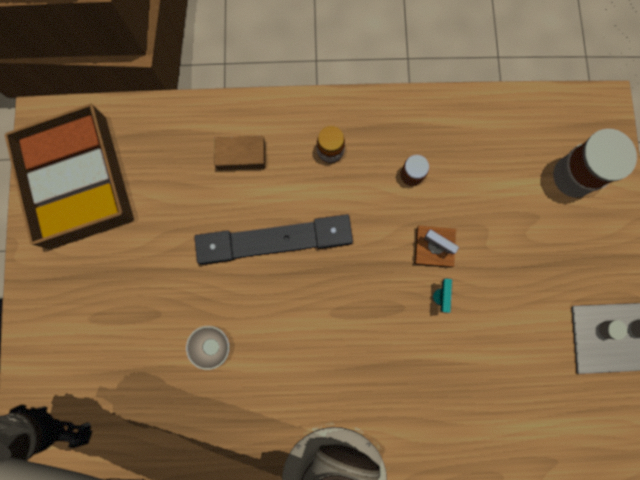

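View pics/side0.png

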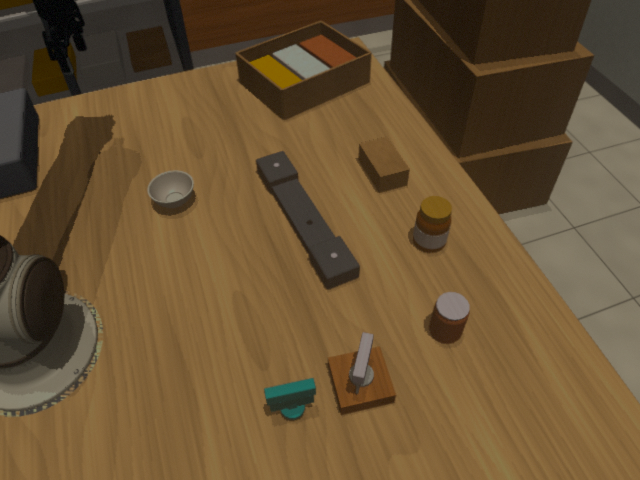

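View pics/wrist0.png

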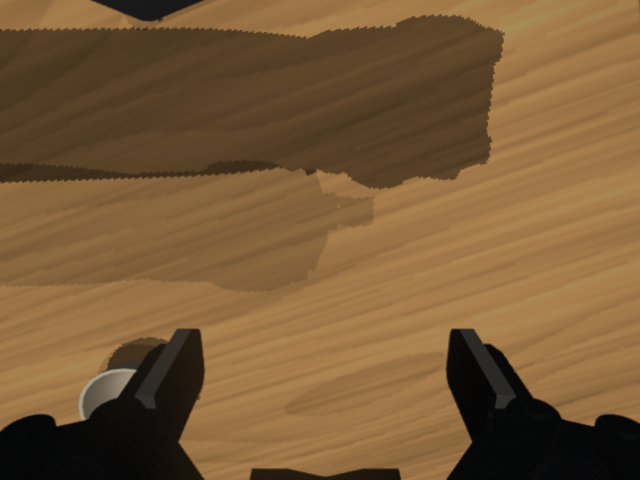

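```bash
python3 - <<'E'
from h import *
crop('top0',400,210,500,320,6,'c1'); crop('top0',190,205,360,275,4.7,'c2'); crop('side0',250,320,410,430,5,'c3'); crop('side0',250,145,370,290,4,'c4')
E
```

```text
(no output)
```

View pics/c1.png

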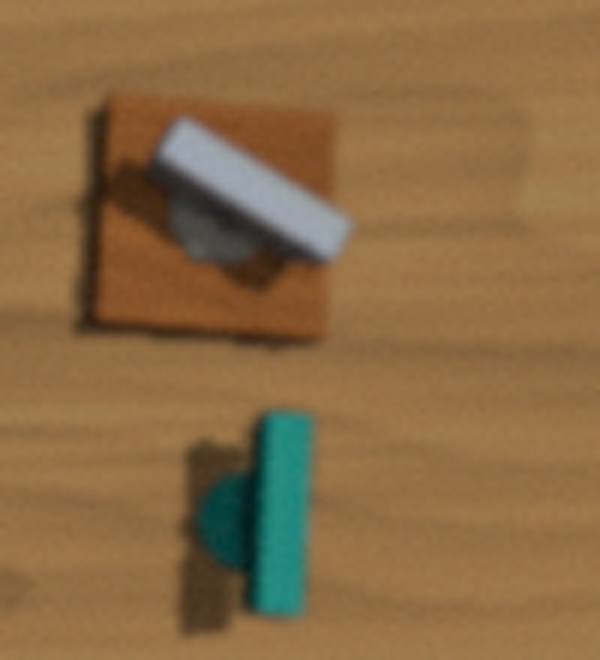

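View pics/c2.png

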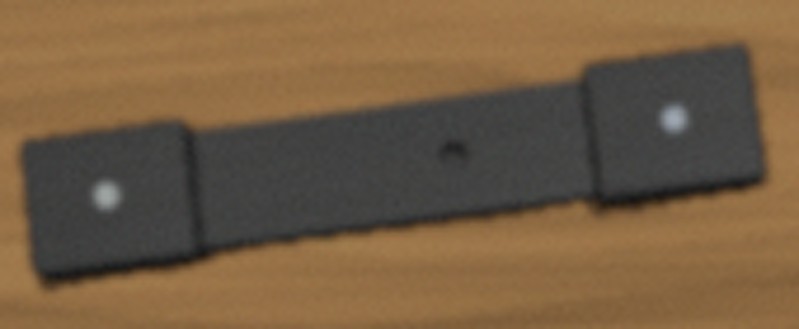

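View pics/c3.png

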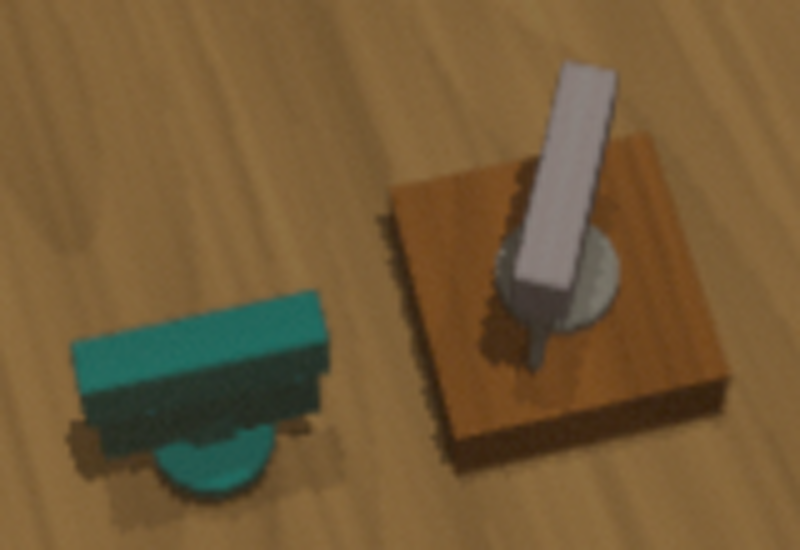

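View pics/c4.png

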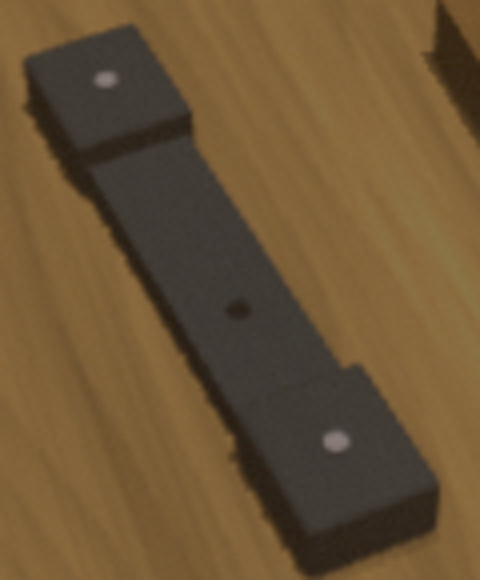

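```bash
python3 - <<'E'
from h import *
t=load('top0');s=load('side0')
h=onz(t,np.array([[183,116],[355,225],[335,262],[157,155]])/6+[400,210],.104); print('hdr top',h,h.mean(0))
hs=onz(s,np.array([[563,62],[616,73],[570,290],[515,282]])/5+[250,320],.104); print('hdr side',hs,hs.mean(0))
for hh in(h,): 
    d=(hh[1]+hh[2]-hh[0]-hh[3])[:2];print(np.degrees(np.arctan2(d[1],d[0])))
d=(hs[0]+hs[1]-hs[2]-hs[3])[:2];print(np.degrees(np.arctan2(d[1],d[0])))
b=onz(t,np.array([[107,95],[335,113],[325,340],[95,325]])/6+[400,210],.03);print('block',b.mean(0))
st=onz(t,np.array([[106,195],[673,119]])/4.7+[190,205],.041)
ss=onz(s,np.array([[105,79],[336,441]])/4+[250,145],.041);print('screws',st,ss)
for q in(st,ss):
    d=(q[1]-q[0])[:2];print(q.mean(0),np.degrees(np.arctan2(d[1],d[0])),np.hypot(*d))
ht=onz(t,np.array([[453,151]])/4.7+[190,205],.024)
hs2=onz(s,np.array([[237,310]])/4+[250,145],.024);print('hole',ht,hs2)
for n,p,z in(('jar',(330,135),.1),('tin',(416,166),.08),('box',(240,150),.05),('bowl',(209,348),.045)): print(n,onz(t,[p],z))
E
```

```text
hdr top [[ 0.55775753 -0.23166541  0.104     ]
 [ 0.51503939 -0.29356022  0.104     ]
 [ 0.50145254 -0.28520208  0.104     ]
 [ 0.54335681 -0.22111077  0.104     ]] [ 0.52940157 -0.25788462  0.104     ]
hdr side [[ 0.54530199 -0.22152094  0.104     ]
 [ 0.55922527 -0.23079366  0.104     ]
 [ 0.51827971 -0.29345292  0.104     ]
 [ 0.50409524 -0.28554935  0.104     ]] [ 0.53172555 -0.25782922  0.104     ]
-123.88848237531742
57.03807286220195
block [ 0.52867575 -0.2567891   0.03      ]
screws [[ 0.54121592  0.26770315  0.041     ]
 [ 0.57169104 -0.01558379  0.041     ]] [[ 0.54338669  0.26833053  0.041     ]
 [ 0.57439448 -0.01511751  0.041     ]]
[0.55645348 0.12605968 0.041     ] -83.85991410868428 0.28492143261344643
[0.55889058 0.12660651 0.041     ] -83.75695498789739 0.28513903927065504
hole [[0.56117735 0.09532948 0.024     ]] [[0.56147129 0.09482451 0.024     ]]
jar [[ 0.78467732 -0.01377863  0.1       ]]
tin [[ 0.71115244 -0.21142323  0.08      ]]
box [[0.77071312 0.20110035 0.05      ]]
bowl [[0.30752206 0.27531507 0.045     ]]
```

```bash
python3 - <<'E'
from h import *
from scipy.spatial.transform import Rotation as R
o,c=load('wrist0')
A=R.from_euler('xyz',o['tcp_rot'],degrees=True).as_matrix();print(A.round(3));print(np.array(c['tool_from_camera']).round(4),c['fovy'],c['D'],c['cx'],c['cy'])
print('jaw dir deg',np.degrees(np.arctan2(A[1,1],A[0,1])))
print(onz((o,c),[(320,240),(320,100),(320,400)],0))
E
```

```text
[[-0.     0.333  0.943]
 [-0.001  0.943 -0.333]
 [-1.    -0.001  0.   ]]
[[-2.000e-04 -3.264e-01  9.452e-01 -1.245e-01]
 [ 1.000e+00 -2.000e-04  2.000e-04  1.000e-04]
 [ 2.000e-04  9.452e-01  3.264e-01 -8.490e-02]
 [ 0.000e+00  0.000e+00  0.000e+00  1.000e+00]] 58.29823598668969 [-0.00729962  0.          0.          0.          0.        ] 324.87127525941315 243.0964000219288
jaw dir deg 70.53011915727133
[[0.22003389 0.50057621 0.        ]
 [0.10577102 0.54146403 0.        ]
 [0.38664377 0.44094625 0.        ]]
```

Emit:
jog_arm(
  deltas=[
    {"x": 374,"y": -382,"z": 0,"twist": -64,"fingers": 1},
    {"x": 374,"y": -382,"z": 0,"twist": -64},
    {"x": 374,"y": -382,"z": 0,"twist": -64},
    {"x": 374,"y": -382,"z": 0,"twist": -64},
    {"x": 374,"y": -382,"z": 0,"twist": -64},
    {"x": 374,"y": -382,"z": 0,"twist": -64},
    {"x": 374,"y": -382,"z": 0,"twist": -64},
    {"x": 374,"y": -382,"z": 0,"twist": -64},
    {"x": 374,"y": -382,"z": 0,"twist": -64},
    {"x": 374,"y": -382,"z": 0,"twist": -64},
  ],
)

```text
validation failed for argument at $.de...
```

Emit:
jog_arm(
  deltas=[
    {"x": 374,"y": -382,"z": 0,"twist": -64,"fingers": 1},
    {"x": 374,"y": -382,"z": 0,"twist": -64,"fingers": 1},
    {"x": 374,"y": -382,"z": 0,"twist": -64,"fingers": 1},
    {"x": 374,"y": -382,"z": 0,"twist": -64,"fingers": 1},
    {"x": 374,"y": -382,"z": 0,"twist": -64,"fingers": 1},
    {"x": 374,"y": -382,"z": 0,"twist": -64,"fingers": 1},
    {"x": 374,"y": -382,"z": 0,"twist": -64,"fingers": 1},
    {"x": 374,"y": -382,"z": 0,"twist": -64,"fingers": 1},
    {"x": 374,"y": -382,"z": 0,"twist": -64,"fingers": 1},
    {"x": 374,"y": -382,"z": 0,"twist": -64,"fingers": 1},
  ],
)

```text
time: 1.15
ee_pos: [0.5341, 0.1593, 0.2477]
tcp_rot: [-95.4, 89.9, -178.9]
wrist_force: [0.8, 2.3, 0.5]
opening: 0.0857
```

Emit:
jog_arm(
  deltas=[
    {"x": 23,"y": -23,"z": -50,"twist": 0,"fingers": 1},
    {"x": 23,"y": -23,"z": -50,"twist": 0,"fingers": 1},
    {"x": 23,"y": -23,"z": -50,"twist": 0,"fingers": 1},
    {"x": 23,"y": -23,"z": -50,"twist": 0,"fingers": 1},
  ],
)

```text
time: 1.55
ee_pos: [0.5567, 0.137, 0.1986]
tcp_rot: [-112.4, 90.0, 164.1]
wrist_force: [0.6, 0.1, -0.5]
opening: 0.0855
```

```bash
python3 - <<'E'
from h import *
from scipy.spatial.transform import Rotation as R
o,c=snap('wrist','w1')
A=R.from_euler('xyz',o['tcp_rot'],degrees=True).as_matrix()
print(o['ee_pos'],'jaw',np.degrees(np.arctan2(A[1,1],A[0,1])))
print(pix((o,c),[[.5613,.0951,.024]]))
E
```

```text
[0.55667069 0.13697297 0.19857117] jaw 6.541300896365809
[[325.5931889  272.74247887]]
```

View pics/w1.png

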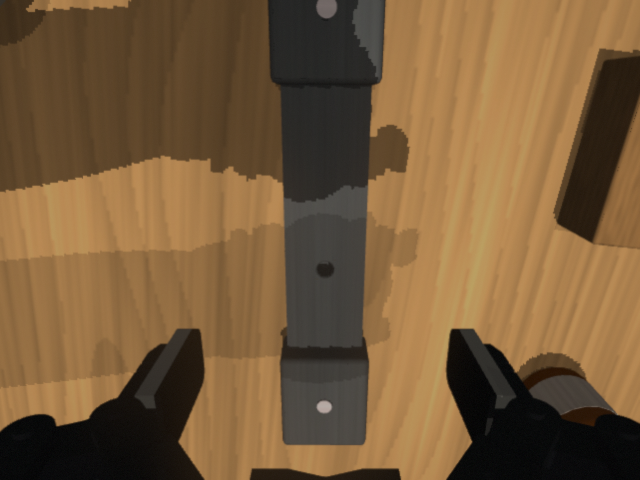

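```bash
python3 - <<'E'
from h import *
t=load('w1'); crop('w1',265,230,385,330,6,'c5')
print(onz(t,[(325,269)],.024),onz(t,[(326,7),(324,407)],.041))
E
```

```text
[[0.56050936 0.09807462 0.024     ]] [[ 0.54148003  0.26937547  0.041     ]
 [ 0.57249983 -0.0134507   0.041     ]]
```

View pics/c5.png

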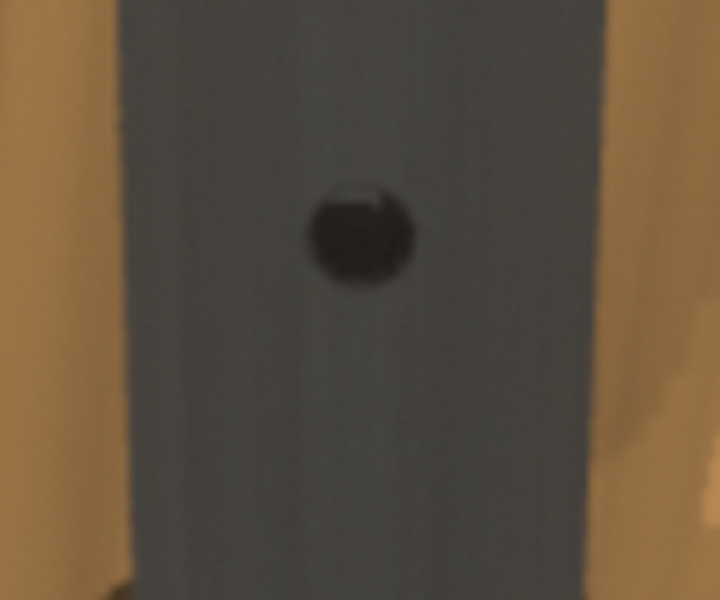

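Emit:
jog_arm(
  deltas=[
    {"x": -26,"y": -395,"z": 0,"twist": -40,"fingers": 1},
    {"x": -26,"y": -395,"z": 0,"twist": -40,"fingers": 1},
    {"x": -26,"y": -395,"z": 0,"twist": -40,"fingers": 1},
    {"x": -26,"y": -395,"z": 0,"twist": -40,"fingers": 1},
    {"x": -26,"y": -395,"z": 0,"twist": -40,"fingers": 1},
    {"x": -26,"y": -395,"z": 0,"twist": -40,"fingers": 1},
    {"x": -26,"y": -395,"z": 0,"twist": -40,"fingers": 1},
    {"x": -26,"y": -395,"z": 0,"twist": -40,"fingers": 1},
    {"x": -26,"y": -395,"z": 0,"twist": -40,"fingers": 1},
    {"x": -26,"y": -395,"z": 0,"twist": -40,"fingers": 1},
  ],
)

```text
time: 2.6
ee_pos: [0.5311, -0.2575, 0.2006]
tcp_rot: [114.8, 89.9, -8.6]
wrist_force: [-0.1, 0.4, 0.5]
opening: 0.0853
```

```bash
python3 - <<'E'
from h import *
from scipy.spatial.transform import Rotation as R
o,c=snap('wrist','w2')
A=R.from_euler('xyz',o['tcp_rot'],degrees=True).as_matrix()
print(o['ee_pos'],o['q'],'jaw',np.degrees(np.arctan2(A[1,1],A[0,1])))
print(pix((o,c),[[.5305,-.2578,.104]]))
E
```

```text
[ 0.53111717 -0.25751846  0.20064636] [-2.58860339e+01  9.68587735e+00  9.98783943e+00  9.01668432e+01
  4.19708944e-02  9.75695627e+01] jaw -33.45561369935965
[[325.15064672 257.80029662]]
```

View pics/w2.png

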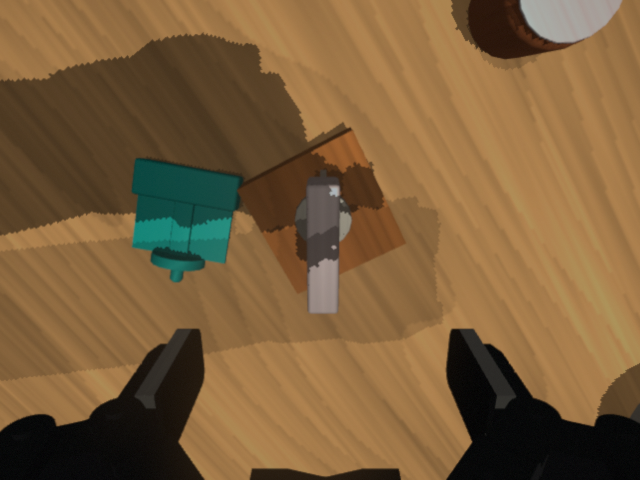

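```bash
python3 - <<'E'
from h import *
t=load('w2'); crop('w2',260,160,380,330,3.5,'c6')
a=onz(t,[(307.5,186),(338.5,186),(338.5,313),(308,313),(323,186),(323,313)],.104);print(a,a[:4].mean(0))
d=(a[4]-a[5]);print(np.degrees(np.arctan2(d[1],d[0])))
T=load('top0');print('turq',onz(T,np.array([[262,412],[315,412],[303,615],[250,612]])/6+[400,210],.09))
E
```

```text
[[ 0.54487641 -0.21938791  0.104     ]
 [ 0.55832374 -0.22828363  0.104     ]
 [ 0.51814712 -0.29045087  0.104     ]
 [ 0.50349589 -0.28074683  0.104     ]
 [ 0.55159952 -0.22383574  0.104     ]
 [ 0.51070116 -0.28551864  0.104     ]] [ 0.53121079 -0.25471731  0.104     ]
56.45394949540197
turq [[ 0.44773586 -0.25770237  0.09      ]
 [ 0.44712887 -0.27756202  0.09      ]
 [ 0.37235933 -0.26868334  0.09      ]
 [ 0.37409751 -0.24905423  0.09      ]]
```

View pics/c6.png

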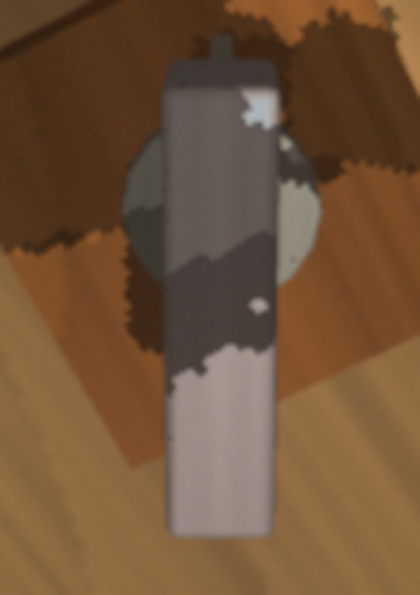

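Emit:
jog_arm(
  deltas=[
    {"x": 0,"y": 1,"z": -30,"twist": 0,"fingers": 0.5},
    {"x": 0,"y": 1,"z": -60,"twist": 0,"fingers": 0.5},
    {"x": 0,"y": 1,"z": -90,"twist": 0,"fingers": 0.5},
    {"x": 0,"y": 1,"z": -110,"twist": 0,"fingers": 0.5},
    {"x": 0,"y": 1,"z": -110,"twist": 0,"fingers": 0.5},
    {"x": 0,"y": 1,"z": -110,"twist": 0,"fingers": 0.5},
  ],
)

```text
time: 3.25
ee_pos: [0.5319, -0.2543, 0.0917]
tcp_rot: [114.4, 89.8, -8.8]
wrist_force: [1.0, 0.2, 1.7]
opening: 0.0425
```

```bash
python3 - <<'E'
from h import *
o,c=snap('wrist','w3');print(o['ee_pos'],o['opening'],o['wrist_force'])
snap('side','s3')
crop('s3',270,300,430,430,5,'c7')
E
```

```text
[ 0.53185664 -0.2543213   0.09174212] 0.042542298263872756 [1.04357945 0.17058721 1.66562261]
```

View pics/w3.png

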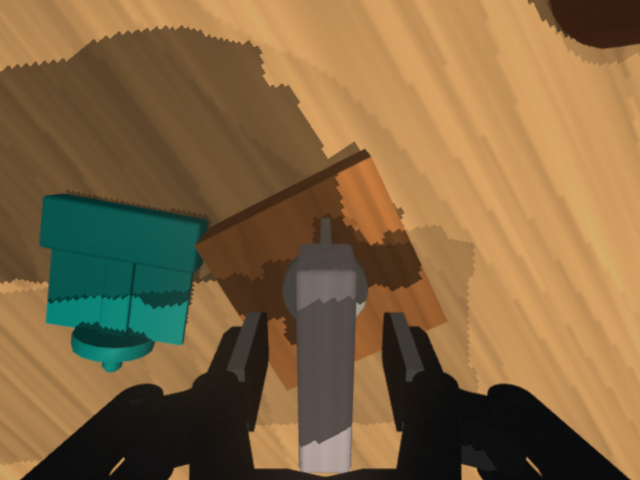

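View pics/c7.png

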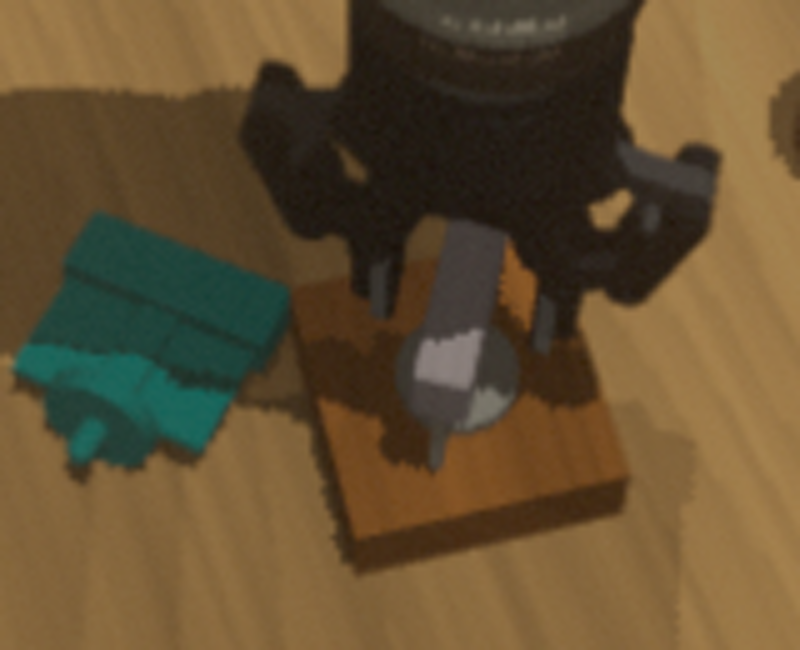

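Emit:
jog_arm(
  deltas=[
    {"x": -1,"y": -1,"z": -2,"twist": 0,"fingers": 0.5},
    {"x": -1,"y": -1,"z": -2,"twist": 0,"fingers": 0},
    {"x": -1,"y": -1,"z": -2,"twist": 0,"fingers": 0},
    {"x": -1,"y": -1,"z": -2,"twist": 0,"fingers": 0},
    {"x": -1,"y": -1,"z": -2,"twist": 0,"fingers": 0},
    {"x": -1,"y": -1,"z": -2,"twist": 0,"fingers": 0},
    {"x": -1,"y": -1,"z": -2,"twist": 0,"fingers": 0},
  ],
  grip_force=60,
)

```text
time: 4.05
ee_pos: [0.5316, -0.2564, 0.0913]
tcp_rot: [106.3, 89.7, -17.0]
wrist_force: [-0.9, 1.1, 5.9]
opening: 0.0172
```

Emit:
jog_arm(
  deltas=[
    {"x": 0,"y": 0,"z": 10,"twist": 0,"fingers": 0},
    {"x": 0,"y": 0,"z": 25,"twist": 0,"fingers": 0},
    {"x": 0,"y": 0,"z": 45,"twist": 0,"fingers": 0},
    {"x": 0,"y": 0,"z": 65,"twist": 0,"fingers": 0},
    {"x": 0,"y": 0,"z": 70,"twist": 0,"fingers": 0},
    {"x": 0,"y": 0,"z": 70,"twist": 0,"fingers": 0},
    {"x": 0,"y": 0,"z": 70,"twist": 0,"fingers": 0},
  ],
)

```text
time: 4.75
ee_pos: [0.5314, -0.2563, 0.1605]
tcp_rot: [107.7, 89.7, -15.6]
wrist_force: [-0.1, -0.3, -2.4]
opening: 0.0168
```

```bash
python3 - <<'E'
from h import *
o,c=snap('wrist','w4');print(o['ee_pos'],o['tcp_rot'],o['opening'],o['wrist_force'],o['torque'])
snap('side','s4')
crop('s4',270,260,430,390,5,'c8')
E
```

```text
[ 0.53135249 -0.25629493  0.16052058] [107.73074531  89.71467075 -15.58257838] 0.016828324047411646 [-0.10117278 -0.31879022 -2.35650096] [-0.05641375 -0.00941295 -0.00966347]
```

View pics/w4.png

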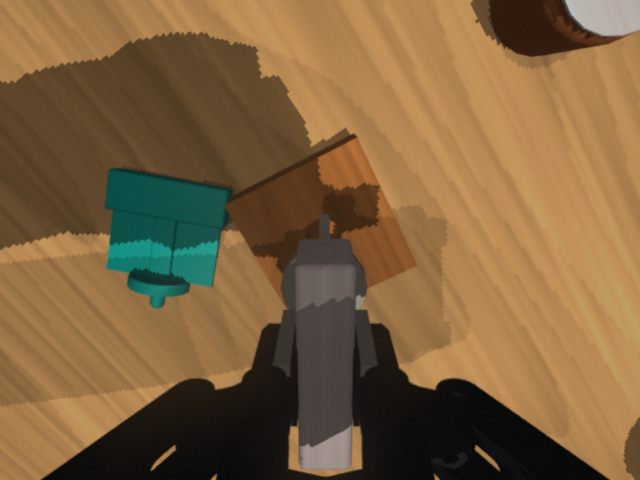

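View pics/c8.png

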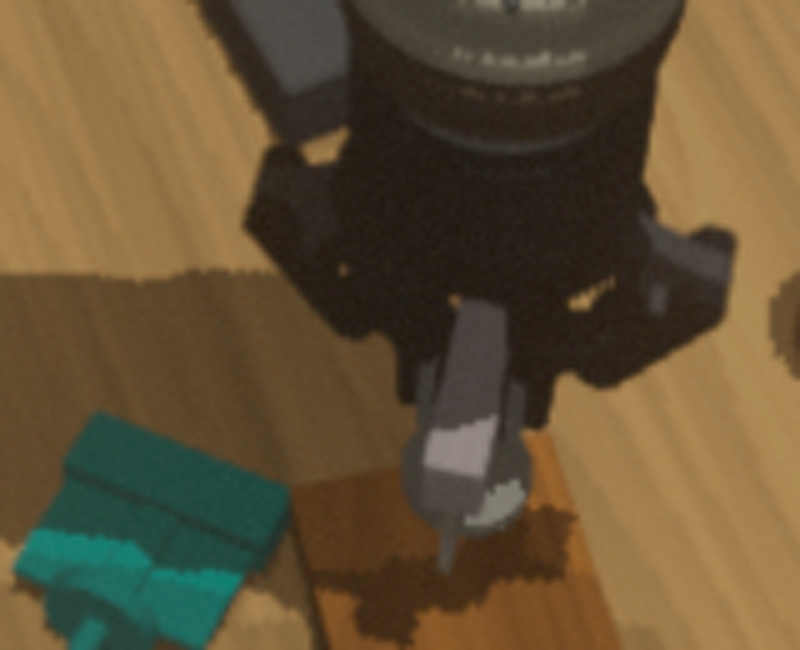

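Emit:
jog_arm(
  deltas=[
    {"x": 3,"y": 40,"z": 0,"twist": 4,"fingers": 0},
    {"x": 6,"y": 80,"z": 0,"twist": 8,"fingers": 0},
    {"x": 10,"y": 120,"z": 0,"twist": 13,"fingers": 0},
    {"x": 13,"y": 165,"z": 0,"twist": 18,"fingers": 0},
    {"x": 16,"y": 210,"z": 0,"twist": 23,"fingers": 0},
    {"x": 19,"y": 255,"z": 0,"twist": 28,"fingers": 0},
    {"x": 22,"y": 300,"z": 0,"twist": 33,"fingers": 0},
    {"x": 25,"y": 340,"z": 0,"twist": 37,"fingers": 0},
    {"x": 28,"y": 365,"z": 0,"twist": 39.7,"fingers": 0},
    {"x": 28,"y": 371,"z": 0,"twist": 39.7,"fingers": 0},
  ],
)

```text
time: 5.85
ee_pos: [0.5588, 0.1174, 0.159]
tcp_rot: [124.5, 89.8, 41.1]
wrist_force: [-0.6, 0.0, -1.5]
opening: 0.0172
```

Emit:
jog_arm(
  deltas=[
    {"x": 0,"y": 0,"z": -10,"twist": 0,"fingers": 0},
    {"x": 0,"y": 0,"z": -25,"twist": 0,"fingers": 0},
    {"x": 0,"y": 0,"z": -35,"twist": 0,"fingers": 0},
    {"x": 0,"y": 0,"z": -40,"twist": 0,"fingers": 0},
    {"x": 0,"y": 0,"z": -45,"twist": 0,"fingers": 0},
    {"x": 0,"y": 0,"z": -45,"twist": 0,"fingers": 0},
    {"x": 0,"y": 0,"z": -45,"twist": 0,"fingers": 0},
  ],
)

```text
time: 6.55
ee_pos: [0.5589, 0.1172, 0.1143]
tcp_rot: [120.1, 89.8, 36.7]
wrist_force: [0.3, -0.1, -1.9]
opening: 0.0173
```

```bash
python3 - <<'E'
from h import *
from scipy.spatial.transform import Rotation as R
o,c=snap('wrist','w5');print(o['ee_pos'],o['tcp_rot'],o['opening'],o['wrist_force'],o['torque'])
A=R.from_euler('xyz',o['tcp_rot'],degrees=True).as_matrix();print(A.round(4),'jaw',np.degrees(np.arctan2(A[1,1],A[0,1])))
print(pix(load('w5'),[o['ee_pos'],[.561,.0965,.024]]))
snap('side','s5');snap('top','t5')
print(pix(load('s5'),[o['ee_pos'],[.561,.0965,.024]]))
crop('s5',230,130,390,250,5,'c9')
crop('t5',200,180,360,280,5,'c10')
E
```

```text
[0.55892589 0.11715523 0.11434174] [120.07021904  89.79984134  36.67606058] 0.01726436778277667 [ 0.25371275 -0.14157723 -1.91464156] [ 0.02959647 -0.03881965  0.0196093 ]
[[ 0.0028  0.9934  0.115 ]
 [ 0.0021  0.115  -0.9934]
 [-1.      0.003  -0.0018]] jaw 6.605689933096985
[[326.41016473 359.79049099]
 [324.80161045 296.9455503 ]]
[[302.81622907 183.34607022]
 [308.76839138 221.98624291]]
```

View pics/w5.png

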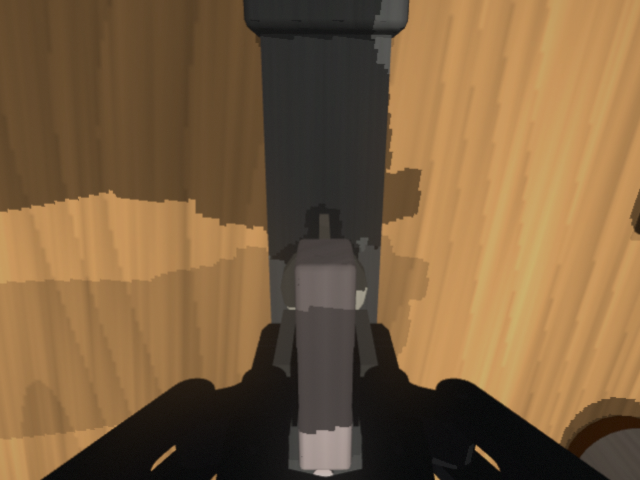

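View pics/c9.png

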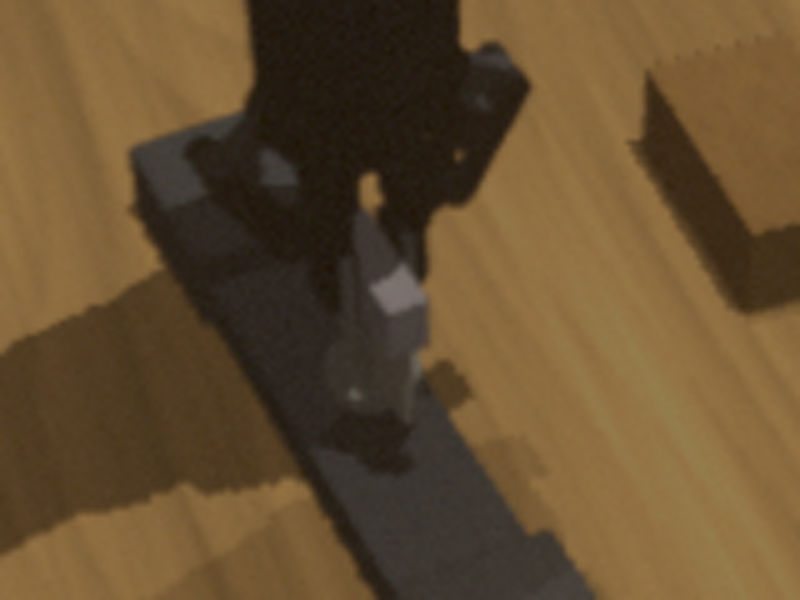

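Emit:
jog_arm(
  deltas=[
    {"x": 0,"y": 0,"z": -6,"twist": -0.4,"fingers": 0},
    {"x": 0,"y": 0,"z": -12,"twist": -0.4,"fingers": 0},
    {"x": 0,"y": 0,"z": -14,"twist": -0.4,"fingers": 0},
    {"x": 0,"y": 0,"z": -16,"twist": -0.4,"fingers": 0},
    {"x": 0,"y": 0,"z": -18,"twist": -0.4,"fingers": 0},
    {"x": 0,"y": 0,"z": -18,"twist": -0.4,"fingers": 0},
    {"x": 0,"y": 0,"z": -18,"twist": -0.4,"fingers": 0},
  ],
)

```text
time: 7.4
ee_pos: [0.559, 0.1174, 0.0968]
tcp_rot: [116.3, 89.8, 32.6]
wrist_force: [-1.8, -0.3, 1.5]
opening: 0.017
```

Emit:
jog_arm(
  deltas=[
    {"x": 0.2,"y": -2,"z": 0,"twist": 0,"fingers": 0},
    {"x": 0.4,"y": -4,"z": 0,"twist": 0,"fingers": 0},
    {"x": 0.6,"y": -6,"z": 0,"twist": 0,"fingers": 0},
    {"x": 0.9,"y": -8,"z": 0,"twist": 0,"fingers": 0},
    {"x": 1.1,"y": -10,"z": 0,"twist": 0,"fingers": 0},
    {"x": 1.2,"y": -11,"z": 0,"twist": 0,"fingers": 0},
    {"x": 1.2,"y": -11,"z": 0,"twist": 0,"fingers": 0},
  ],
)

```text
time: 8.1
ee_pos: [0.5603, 0.1062, 0.0969]
tcp_rot: [114.7, 89.8, 30.9]
wrist_force: [-0.2, 1.2, 0.6]
opening: 0.0171
```

Emit:
jog_arm(
  deltas=[
    {"x": 0.1,"y": -1,"z": 0,"twist": 0,"fingers": 0},
    {"x": 0.2,"y": -2,"z": 0,"twist": 0,"fingers": 0},
    {"x": 0.3,"y": -3,"z": 0,"twist": 0,"fingers": 0},
    {"x": 0.4,"y": -4,"z": 0,"twist": 0,"fingers": 0},
    {"x": 0.4,"y": -4,"z": 0,"twist": 0,"fingers": 0},
  ],
)

```text
time: 8.6
ee_pos: [0.5607, 0.102, 0.0969]
tcp_rot: [112.0, 89.8, 28.2]
wrist_force: [-0.7, 1.5, 1.2]
opening: 0.017
```

Emit:
jog_arm(
  deltas=[
    {"x": 0.1,"y": -1,"z": 0,"twist": 0,"fingers": 0},
    {"x": 0.2,"y": -2,"z": 0,"twist": 0,"fingers": 0},
    {"x": 0.2,"y": -2,"z": 0,"twist": 0,"fingers": 0},
  ],
)

```text
time: 8.9
ee_pos: [0.561, 0.0991, 0.0967]
tcp_rot: [82.6, 89.8, -1.3]
wrist_force: [1.0, -3.0, 0.0]
opening: 0.017
```

Emit:
jog_arm(
  deltas=[
    {"x": 0.1,"y": -1,"z": 0,"twist": 0,"fingers": 0},
    {"x": 0.1,"y": -1,"z": 0,"twist": 0,"fingers": 0},
  ],
)

```text
time: 9.1
ee_pos: [0.5608, 0.0979, 0.0963]
tcp_rot: [80.7, 89.8, -3.1]
wrist_force: [-0.8, -0.2, -2.5]
opening: 0.0172
```

Emit:
jog_arm(
  deltas=[
    {"x": 0.1,"y": -1,"z": 0,"twist": 0,"fingers": 0},
    {"x": 0.1,"y": -1,"z": 0,"twist": 0,"fingers": 0},
  ],
)

```text
time: 9.3
ee_pos: [0.5607, 0.0969, 0.096]
tcp_rot: [80.6, 89.9, -3.2]
wrist_force: [0.4, 0.3, -1.4]
opening: 0.0171
```

Emit:
jog_arm(
  deltas=[
    {"x": 0,"y": 0,"z": -2,"twist": 0,"fingers": 0},
    {"x": 0,"y": 0,"z": -4,"twist": 0,"fingers": 0},
    {"x": 0,"y": 0,"z": -4,"twist": 0,"fingers": 0},
  ],
)

```text
time: 9.6
ee_pos: [0.5605, 0.0968, 0.0915]
tcp_rot: [75.6, 89.9, -8.3]
wrist_force: [-0.4, 0.5, -2.3]
opening: 0.0171
```

Emit:
jog_arm(
  deltas=[
    {"x": 0.2,"y": 0,"z": -2,"twist": 0,"fingers": 0},
    {"x": 0.2,"y": 0,"z": -4,"twist": 0,"fingers": 0},
    {"x": 0.2,"y": 0,"z": -5,"twist": 0,"fingers": 0},
    {"x": 0.2,"y": 0,"z": -5,"twist": 0,"fingers": 0},
  ],
)

```text
time: 10.0
ee_pos: [0.5606, 0.0969, 0.0862]
tcp_rot: [72.7, 89.9, -11.1]
wrist_force: [0.0, 0.3, -1.9]
opening: 0.0173
```

Emit:
jog_arm(
  deltas=[
    {"x": 0,"y": 0,"z": -0.5,"twist": 0,"fingers": 0},
    {"x": 0,"y": 0,"z": -1,"twist": 0,"fingers": 0},
    {"x": 0,"y": 0,"z": -1,"twist": 0,"fingers": 0},
  ],
)

```text
time: 10.3
ee_pos: [0.5606, 0.0969, 0.0854]
tcp_rot: [74.0, 89.9, -9.9]
wrist_force: [0.4, -1.6, -0.5]
opening: 0.0173
```

Contact is beginning; press a little more.

Emit:
jog_arm(
  deltas=[
    {"x": 0,"y": 0,"z": -0.5,"twist": 0,"fingers": 0},
    {"x": 0,"y": 0,"z": -1,"twist": 0,"fingers": 0},
    {"x": 0,"y": 0,"z": -1,"twist": 0,"fingers": 0},
  ],
)

```text
time: 10.6
ee_pos: [0.5606, 0.0969, 0.0854]
tcp_rot: [80.6, 89.9, -3.2]
wrist_force: [-4.0, -0.9, 6.7]
opening: 0.0172
```

```bash
python3 - <<'E'
from h import *
o,c=snap('side','s6');print(o['wrist_force'],o['ee_pos'])
crop('s6',250,140,370,250,6,'c11')
E
```

```text
[-3.98826808 -0.85624453  6.70664683] [0.56064652 0.09687804 0.08537446]
```

View pics/c11.png

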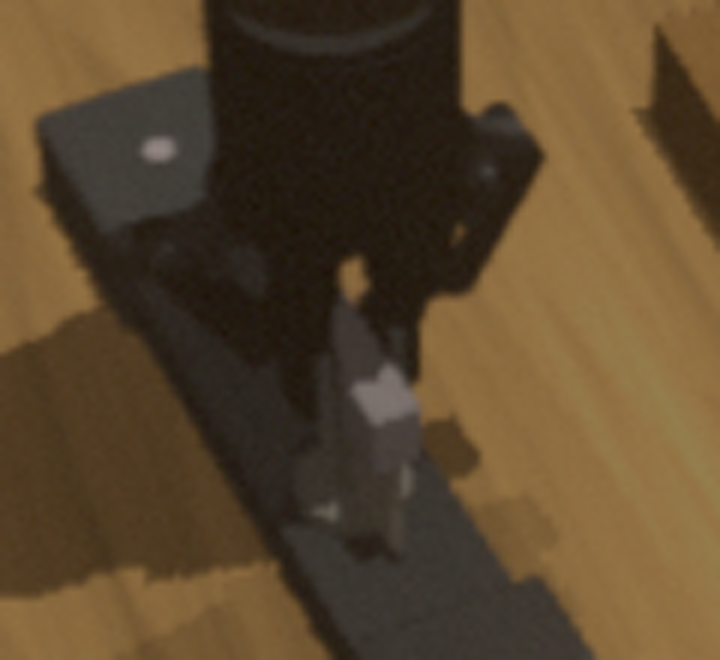

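Emit:
jog_arm(
  deltas=[
    {"x": 0,"y": 0,"z": 0,"twist": 0,"fingers": 0},
    {"x": 0,"y": 0,"z": 0,"twist": 0,"fingers": 0.1},
    {"x": 0,"y": 0,"z": 0,"twist": 0,"fingers": 0.3},
    {"x": 0,"y": 0,"z": 0,"twist": 0,"fingers": 0.5},
    {"x": 0,"y": 0,"z": 0,"twist": 0,"fingers": 0.5},
    {"x": 0,"y": 0,"z": 0,"twist": 0,"fingers": 0.5},
  ],
)

```text
time: 11.25
ee_pos: [0.5607, 0.0969, 0.0853]
tcp_rot: [81.5, 89.9, -2.3]
wrist_force: [0.2, 0.1, -0.6]
opening: 0.0427
```

Emit:
jog_arm(
  deltas=[
    {"x": 0,"y": 0,"z": 10,"twist": 0,"fingers": 0.5},
    {"x": 0,"y": 0,"z": 30,"twist": 0,"fingers": 0.5},
    {"x": 0,"y": 0,"z": 60,"twist": 0,"fingers": 0.5},
    {"x": 0,"y": 0,"z": 90,"twist": 0,"fingers": 0.5},
    {"x": 0,"y": 0,"z": 110,"twist": 0,"fingers": 0.5},
    {"x": 0,"y": 0,"z": 110,"twist": 0,"fingers": 0.5},
    {"x": 0,"y": 0,"z": 110,"twist": 0,"fingers": 0.5},
  ],
)

```text
time: 11.95
ee_pos: [0.5609, 0.0969, 0.1959]
tcp_rot: [86.0, 89.8, 2.1]
wrist_force: [-0.5, -0.7, -0.5]
opening: 0.0426
```

```bash
python3 - <<'E'
from h import *
o,c=snap('wrist','w7');print(o['ee_pos'],o['wrist_force'],o['opening'])
snap('side','s7')
for n in('w7','s7'): print(pix(load(n),[[.5606,.0969,.098],[.5606,.0969,.085]]))
crop('s7',230,130,390,250,5,'c12')
E
```

```text
[0.5608983  0.09690746 0.19588932] [-0.47589878 -0.67372007 -0.48359399] 0.04259018926704623
[[324.79739777 256.5540735 ]
 [324.74006121 248.58829769]]
[[307.24458222 196.10344949]
 [307.477931   200.83426228]]
```

View pics/w7.png

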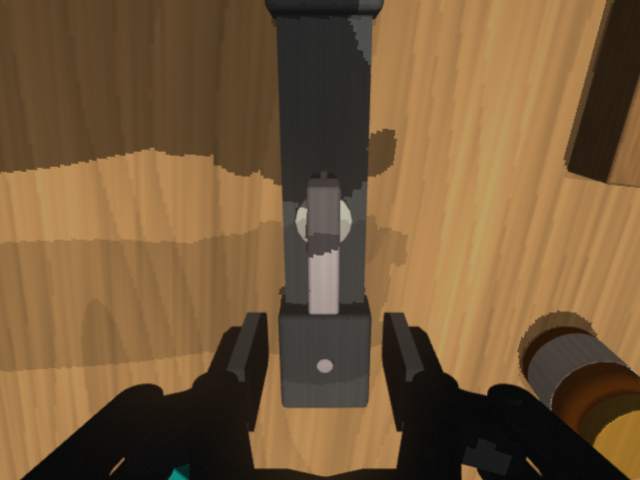

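View pics/c12.png

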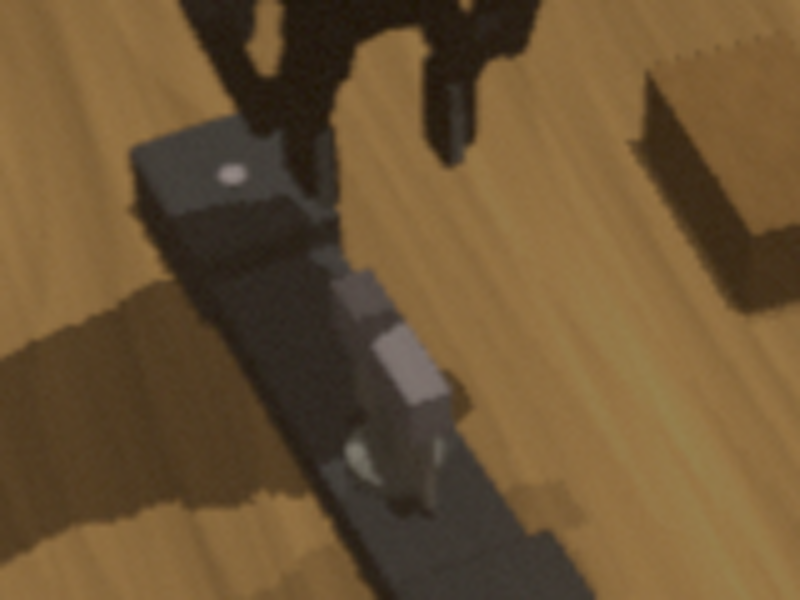

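```bash
python3 -c "
from h import *
print(ticket.job_done())"
```

```text
the job is handed in; nothing more can be done
None
```

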